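# Lock the valve block and hold the charging coupler on its tilted nipple

### The job

Swing the keeper bar fully shut over the valve block, so that it clicks into its catch and stays shut. Then take the metal coupler out of its stand, press it squarely onto the tilted nipple of the block until it snaps and its mouth sits home on the shoulder, and finish while still gripping the coupler and holding it there against the spring: do not let go. Leave the block seated in its cradle and do not disturb the other things on the table.

Things in the scene. Friction and masses are not known exactly. Their poses are not given: they have to be found in the camera images.
- fixture: steel holding fixture fixed to the table: flat base plate 150 x 190 x 8 mm with a low cradle in its middle. Origin: centre of the plate's underside; x points across the plate from its front edge to its back edge, y to its left, z up. It stands in varying places and is turned a little about z
- keeper (a joint): hinged keeper bar, level, flat aluminium 16 x 10 mm, 147 mm long, underside 55 mm above the table. Rad: 0 = shut at its stop, bar along the fixture's -y over the rear of the valve block; positive = open, swung to the fixture's +x (anticlockwise from above). Stays where left. From 0.2 to 0.03 rad it rides over a sprung ball (4 to 6 N at the peg); below 0.03 the ball pops up behind it and holds it shut
- keeper_hinge (a point): point on the keeper's hinge axis (vertical), at the bar's mid thickness, 60 mm above the table; axes as the fixture's
- keeper_peg (a point): centre of the upright round handle peg on the keeper bar, 12 mm diameter, 32 mm tall (65 to 97 mm above the table; this point at 81 mm), 100 mm from the hinge axis. Turns with the bar
- valve_block_center (a point): centre of the valve block, an aluminium block 70 x 90 x 45 mm (x, y, z) with round ports in its sides, lying loose in the fixture's cradle on the 8 mm plate, about 1.5 mm of play; axes as the fixture's. Its top is 53 mm above the table
- nipple_seat (a point): centre of the hexagon shoulder (25 mm wide) of the brass nipple on the valve block; the coupler's mouth ends here when home. z: the nipple's axis, outwards, leaning 25 degrees from vertical to the block's +y (left, the hinge side); x: the block's x. Along z from here: stem 13 mm diameter, domed, to 22 mm; sprung valve pin 6 mm diameter, tip at 33 mm
- pin (a joint): travel of the nipple's sprung valve pin inwards, m: 0 = out, 0.0075 to 0.008 when the coupler's mouth is flat on the shoulder (stop at 0.010). Resistance starts at 6 N, climbs to about 12 N at 0.002 to 0.003, then snaps through and falls to about 7 N near 0.008. The spring pushes the coupler off again if it is let go
- coupler_grip (a point): middle of the grip of the loose round metal coupler (180 g, 88 mm long), upright in the stand at first. z: its axis, from mouth to grip end. Along z from here: mouth at -65.5 mm; socket tube 28 mm diameter up to -30.5 mm (bore 17 mm wide, 25 mm deep, open at the mouth); collar 44 mm diameter from -30.5 to -22.5 mm; grip 24 mm diameter from -22.5 to +22.5 mm
- coupler_mouth (a point): centre of the coupler's open mouth; same axes as coupler_grip
- stand: grey plastic stand fixed to the table, 80 x 80 x 40 mm with one round hole of 32 mm in its top, 37 mm deep, in which the coupler stands upright, its collar resting on the top. Origin: centre of its underside
- beaker_100: bystander, loose, to be left alone: small clear beaker, 56 mm wide, 70 mm tall; origin at the centre of its underside
- reagent_bottle_3: bystander, loose, to be left alone: amber bottle with screw cap, 70 mm wide, 138 mm tall; origin at the centre of its underside
- vial_1: bystander, loose, to be left alone: slim glass vial with white cap, 18 mm wide, 105 mm tall, standing; origin at the centre of its underside
- cap_blue_loose: bystander, loose, to be left alone: loose round screw cap, 53 mm wide, 25 mm tall; origin at the centre of its underside
- dropper_bottle_2: bystander, loose, to be left alone: small white dropper bottle with pointed cap, 29 mm wide, 94 mm tall; origin at the centre of its underside
There are look-alikes about, which are no part of the job. Of the things shaped like the part that bears valve_block_center, the aluminium one is meant.

How it is judged (in metres and radians):
On the way, in this order (a step that is already met when the one before it is completed fails the run):
1. the keeper bar is shut in its catch (value of joint keeper below 0.03 rad), for 0.2 s.
2. the coupler is held clear of the stand in the gripper (contact force between the fingers and coupler above 2 N and height (world z) of coupler_mouth above 0.05 m), for 0.2 s.
3. the coupler has snapped home squarely on the nipple with the keeper shut (value of joint pin above 0.0065 m and distance between coupler_mouth and nipple_seat below 0.005 m and angle between the z axis of coupler_grip and the z axis of nipple_seat, either way round below 0.14 rad and contact force between the fingers and coupler above 2 N and value of joint keeper below 0.03 rad), for 0.2 s.
At the end, for the whole second after the job is handed in: Keeper under 0.03 rad; fingers grip the coupler (over 2 N); valve pin in by over 6.5 mm, mouth within 5 mm of the shoulder's centre, axes within 0.14 rad (8 degrees); valve block seated in its cradle (height within 4 mm, sideways within 8 mm) (all of step 3 and z of valve_block_center in the frame of fixture between 0.0265 and 0.0345 m and horizontal distance between valve_block_center and fixture below 0.008 m); the arm keeps its last pose, push and grip.
It fails at once if the valve block is pulled up out of its cradle (z of valve_block_center in the frame of fixture above 0.045 m).
It fails at once if another thing on the table is pushed away or knocked over (moved by over 30 mm) (distance of any of beaker_100, reagent_bottle_3, vial_1, cap_blue_loose, dropper_bottle_2 from where it was at the start of the episode above 0.03 m).
It also fails if it takes over 61 s, if anything falls off the work surface, if the arm or the gripper's body presses on something with over 40 N, if the wrist force passes 120 N, or if a joint passes its speed limit or range.

### The arm

A 6-joint arm with a two-finger parallel gripper is mounted at the origin on a cart in front of the work surface, level with it; the furniture and walls round the work are solid. World frame = base frame: x ahead of the robot, y to its left, z up, the work surface at z = 0. Lengths are in m, angles in degrees, forces in N, time in s.
With the tool pointing down it reaches from about 0.35 to 0.925 m from the base axis. Payload 6.4 kg.
Tool frame: the origin (TCP) lies on the centre line of the jaws, within the pads' length; the fingertips stand ctrl.tcp_to_tips ahead of it and the grasp point (between the pads) lies 8 mm behind it (ctrl.tcp_to_tips is the distance from the TCP to the fingertips, in m); z points along the fingers, y is the line along which they close (so a half turn about z gives the same grasp; the last joint's range is limited). The gripper opens to 94 mm and grips with 3 to 60 N. Pads are 16 mm wide; open, the fingers measure 119 mm over their backs; the gripper's body (75 mm by 177 mm) begins 78 mm behind the grasp point.
Start: joints at [59.754, 14.043, 89.255, -0, 76.702, -9.975], TCP at [0.225, 0.61, 0.216] pointing down, gripper open.
Joint ranges: [-179.41, 179.41], [-58.25, 129.5], [7.25, 145.43], [-54.29, 234.29], [11.92, 165.04], [-157.13, 157.13]. Speed limits (degrees/s): [147.25, 147.25, 180, 180, 180, 180].

### API

Orientations are given as [roll, pitch, yaw] about the fixed x, y, z axes, in that order (R = Rz(yaw) Ry(pitch) Rx(roll)).
In Python, from bench import ctrl gives the robot as it stands.
- The arm moves only by the shell command python3 -m jog 'ROWS' [OPENING] [FORCE]. ROWS is JSON, a list of rows, each an object of numbers: "tx", "ty", "tz": the shift along the tool's x, y, z in mm; "turn": the turn about the tool's z in degrees. In form: [{"tx": .., "ty": .., "tz": .., "turn": ..}, ...]. A call has 1 to 10 rows; each row is the pose to reach, as a shift and turn from the pose commanded when the call began, along the tool's axes at that moment; what a row does not reach only later rows make up. A row lasts 1/12 s, in which the tool goes at most 41.7 mm and 7.16 degrees, less where a joint would pass 70% of its speed; a pose out of reach is approached as far as the arm can. A call with a gripper value outside its range is refused whole. OPENING is the opening, from 0 (shut) to 1 (fully open), set as the call begins (- or left out, the last holds). The fingers move at their own pace and stop on an object; FORCE is the grip in N (left out, the last holds). Time passes only in rows, so rows that repeat a pose let the fingers close. It gives the time, the measured TCP pose, the force, the opening and the grip force at its end, in the units of the state.
- ctrl.read_state(): the state, without advancing time (a new reading comes with each control period).
- ctrl.snapshot(name): name is "scene" or "top" or "wrist"; returns the picture (480x640x3 uint8, red, green, blue); there is no depth.
- ctrl.calibration(name): a dict with "fx", "fy", "cx", "cy" (pixels), "k1" (the pictures are not rectified: a ray, as slopes to the right and down, at radius r is drawn at 1 + k1 r^2 times it, then the intrinsics apply), "eye" and "rotation" of the camera in the world. Camera axes: x right, y up, looking along -z (the intrinsics and any distortion apply to the point x, -y, -z); pixel columns grow to the right and rows downward; lengths in m; the calibration is good to about 2 mm. A picture is of the moment at which its call begins: read the wrist's pose just before it. calibration takes no time and is no camera call; for the wrist camera it gives the pose at the moment of the call.
- ctrl.finish_job(): hands the job in; it is judged then, once.
The state is a dict: "time": time; "qpos": joint angles; "joint_vel": joint speeds; "tau": joint torques, N m; "eef_pos": TCP position; "orientation": TCP orientation; "force": force on the tool from outside, world axes, zero at the start; "moment": the same for the moment, N m; "opening": finger opening in m; "finger_force": force on a finger pad.
Only numpy, scipy, OpenCV 4.12 (cv2) and the standard library are available. Lean on these libraries where they do the work, as an engineer would, in place of code of your own. Each camera call takes 0.05 s, during which the arm holds its last target. There are 200 camera calls.

## Working session

There is one attempt and no reset: what is moved stays moved. The work goes in short steps, Python scripts to look and compute and a shell command to move; the robot and the scene stay as the last step left them, time stands still between calls to the robot, and variables do not carry over. Pictures are saved under pics/ and viewed, at most 10 in all, crops included, and the job is handed in when it is done.

```bash
ls; mkdir -p pics
cat > h.py <<'E'
import numpy as np, cv2
from bench import ctrl
def snap(n,f):
    c=ctrl.calibration(n); im=ctrl.snapshot(n); cv2.imwrite('pics/'+f,cv2.cvtColor(im,cv2.COLOR_RGB2BGR)); return im,c
def ray(c,u,v):
    K=np.array([[c['fx'],0,c['cx']],[0,c['fy'],c['cy']],[0,0,1]])
    d=np.array([c['k1'],0,0,0,0])
    p=cv2.undistortPoints(np.array([[[u,v]]],float),K,d)[0,0]
    r=np.array(c['rotation']).reshape(3,3)@np.array([p[0],-p[1],-1]); return np.array(c['eye']),r/np.linalg.norm(r)
def onz(c,u,v,z):
    e,r=ray(c,u,v); return e+r*(z-e[2])/r[2]
def proj(c,P):
    R=np.array(c['rotation']).reshape(3,3); q=R.T@(np.array(P)-np.array(c['eye'])); a=q[0]/-q[2]; b=-q[1]/-q[2]
    s=1+c['k1']*(a*a+b*b); return c['fx']*a*s+c['cx'],c['fy']*b*s+c['cy']
E
python3 - <<'E'
from h import *
for n in ('scene','top','wrist'):
    im,c=snap(n,n+'0.png'); print(n,{k:np.round(v,3).tolist() for k,v in c.items()})
print(ctrl.read_state(),ctrl.tcp_to_tips)
E
```

```text
pics
scene {'fx': 475.717, 'fy': 475.717, 'cx': 323.805, 'cy': 240.852, 'k1': 0.042, 'eye': [0.093, 0.345, 0.622], 'rotation': [50.201, -0.628, -133.059]}
top {'fx': 587.915, 'fy': 587.915, 'cx': 308.124, 'cy': 236.828, 'k1': 0.001, 'eye': [0.442, -0.069, 1.076], 'rotation': [5.877, -0.948, -88.755]}
wrist {'fx': 354.274, 'fy': 354.274, 'cx': 322.363, 'cy': 246.696, 'k1': 0.008, 'eye': [0.15, 0.637, 0.384], 'rotation': [-15.716, 0.105, 69.797]}
{'time': 0.15, 'qpos': array([ 5.97536733e+01,  1.40759409e+01,  8.93065914e+01, -5.67127771e-05,
        7.67021302e+01, -9.97675436e+00]), 'joint_vel': array([ 0.03185452, -0.13783901, -0.17751649, -0.03172346,  0.00813639,
        0.00229252]), 'tau': array([ 2.48062670e-04, -4.16268969e+01, -3.14980888e+01,  6.85958401e-02,
        3.16596602e-02, -8.80586663e-05]), 'eef_pos': array([0.22497466, 0.60936425, 0.21560852]), 'orientation': array([-1.79916608e+02, -1.46132927e-02,  1.59730430e+02]), 'force': array([ 0.26539284, -1.48545386,  0.43439351]), 'moment': array([0.0284034 , 0.01930758, 0.02301552]), 'finger_force': 0.0, 'opening': 0.09434586604298409} 0.011
```

View pics/top0.png

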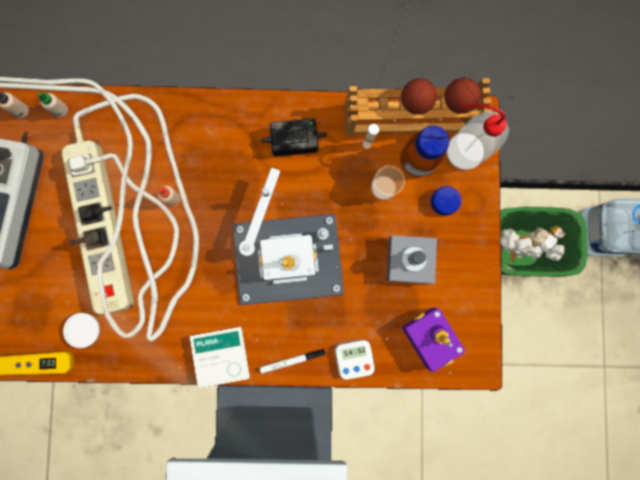

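View pics/scene0.png

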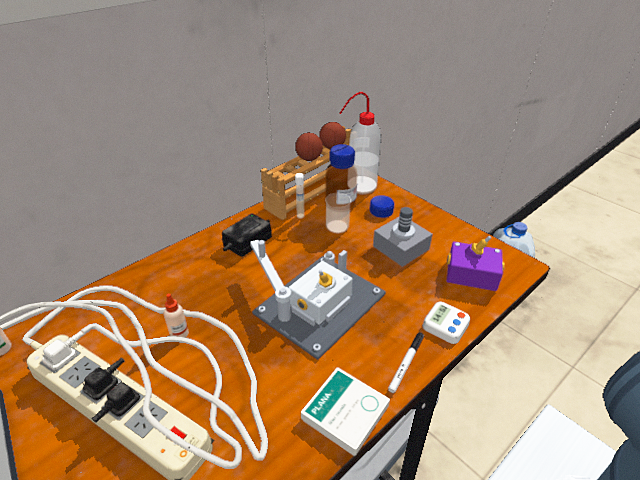

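```bash
python3 - <<'E'
s=open('h.py').read()
s=s.replace("    c=ctrl.calibration(n);","    c=cal(n);").replace("def snap","from scipy.spatial.transform import Rotation as Ro\ndef cal(n):\n    c=dict(ctrl.calibration(n)); c['rotation']=Ro.from_euler('xyz',np.ravel(c['rotation']),degrees=True).as_matrix(); return c\ndef snap")
open('h.py','w').write(s)
E
python3 - <<'E'
from h import *
t=cal('top');s=cal('scene')
def two(a,b):
    e1,r1=ray(t,*a);e2,r2=ray(s,*b)
    A=np.c_[r1,-r2];x=np.linalg.lstsq(A,e2-e1,rcond=None)[0]
    p,q=e1+x[0]*r1,e2+x[1]*r2; return np.round((p+q)/2,4),np.round(np.linalg.norm(p-q),4)
print('peg',onz(t,266,190,.097)); print('hingetop',two((246,247),(284,292)))
for p in [(239,225),(330,220),(337,289),(246,298)]: print('screw',onz(t,*p,.01))
print('coupler',two((415,258),(406,211)),'stand c',onz(t,412,260,.04))
print('nip',two((290,263),(326,281)),'pegtop',two((267,190),(261,243)))
for n,p,z in [('beaker',(387,182),.06),('bottle',(432,140),.138),('vial',(373,130),.105),('cap',(446,200),.02),('dropper',(166,192),.09),('farright',(500,388),0),('rack',(420,110),.05)]: print(n,np.round(onz(t,*p,z),3))
a=cv2.imread('pics/top0.png')[150:310,225:455];a=cv2.resize(a,None,fx=3.4,fy=3.4,interpolation=cv2.INTER_CUBIC);cv2.imwrite('pics/c1.png',a)
E
```

```text
peg [ 0.62095805 -0.01001172  0.097     ]
hingetop (array([0.5253, 0.0223, 0.0672]), np.float64(0.0026))
screw [0.57096698 0.04249541 0.01      ]
screw [ 0.58412765 -0.12335562  0.01      ]
screw [ 0.45865043 -0.1382717   0.01      ]
screw [0.43890726 0.02544835 0.01      ]
coupler (array([ 0.5113, -0.2631,  0.0956]), np.float64(0.0016)) stand c [ 0.51223043 -0.26830192  0.04      ]
nip (array([ 0.5018, -0.0521,  0.0592]), np.float64(0.0025)) pegtop (array([ 0.6228, -0.0106,  0.0907]), np.float64(0.0019))
beaker [ 0.647 -0.22   0.06 ]
bottle [ 0.703 -0.282  0.138]
vial [ 0.727 -0.189  0.105]
cap [ 0.625 -0.334  0.02 ]
dropper [0.615 0.159 0.09 ]
farright [ 0.288 -0.436  0.   ]
rack [ 0.782 -0.28   0.05 ]
```

View pics/c1.png

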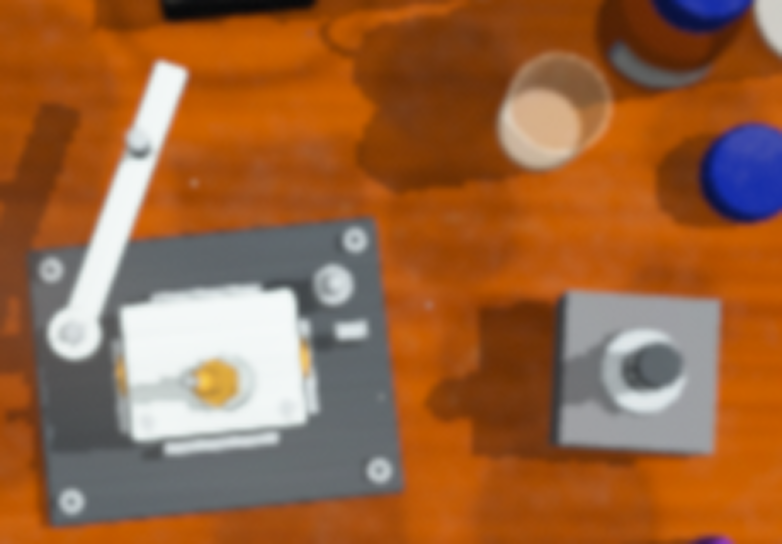

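The top view shows the hinge at (246,248), the peg at (266,191), the nipple at (290,262) and the coupler at (419,257). I'll head for the peg first.

```bash
cat >> h.py <<'E'
def go(x,y,z,yaw=None):
    s=ctrl.read_state(); p=s['eef_pos']; psi=np.radians(s['orientation'][2]); d=np.array([x,y,z])-p
    print('now',np.round(p,4),'yaw',round(s['orientation'][2],2),'t',round(s['time'],2),'-> tx %.1f ty %.1f tz %.1f'%tuple(1000*np.array([d[0]*np.cos(psi)+d[1]*np.sin(psi), d[0]*np.sin(psi)-d[1]*np.cos(psi), -d[2]])), '' if yaw is None else 'turn %.1f'%(s['orientation'][2]-yaw))
E
python3 -m jog '[{"tx":-20,"ty":-15,"turn":3},{"tx":-55,"ty":-40,"turn":7},{"tx":-88,"ty":-65,"turn":12},{"tx":-121,"ty":-90,"turn":17},{"tx":-154,"ty":-115,"turn":22},{"tx":-187,"ty":-140,"turn":27},{"tx":-220,"ty":-165,"turn":32},{"tx":-253,"ty":-190,"turn":36},{"tx":-286,"ty":-215,"turn":39},{"tx":-315,"ty":-238,"turn":40}]' 0.6 10
python3 -c "
from h import *
go(.6215,-.0103,.15,120)"
```

```text
now [0.225  0.6094 0.2156] yaw 159.73 t 0.15 -> tx -586.6 ty -443.9 tz 65.6 turn 39.7invalid input
```

```bash
python3 -m jog '[{"tx":-20,"ty":-15,"tz":0,"turn":3},{"tx":-55,"ty":-40,"tz":0,"turn":7},{"tx":-88,"ty":-65,"tz":0,"turn":12},{"tx":-121,"ty":-90,"tz":0,"turn":17},{"tx":-154,"ty":-115,"tz":0,"turn":22},{"tx":-187,"ty":-140,"tz":0,"turn":27},{"tx":-220,"ty":-165,"tz":0,"turn":32},{"tx":-253,"ty":-190,"tz":0,"turn":36},{"tx":-286,"ty":-215,"tz":0,"turn":39},{"tx":-315,"ty":-238,"tz":0,"turn":40}]' 0.6 10
python3 -c "
from h import *
go(.6215,-.0103,.15,120)"
```

```text
time: 0.98
eef_pos: [0.439, 0.2752, 0.2163]
orientation: [-180.0, 0.0, 119.6]
force: [1.2, 0.2, -0.1]
opening: 0.0565
finger_force: 0.0
now [0.439  0.2752 0.2163] yaw 119.58 t 0.98 -> tx -338.4 ty 17.8 tz 66.3 turn -0.4
```

```bash
python3 -m jog '[{"tx":-30,"ty":2,"tz":0,"turn":0},{"tx":-68,"ty":4,"tz":0,"turn":0},{"tx":-106,"ty":6,"tz":0,"turn":0},{"tx":-144,"ty":8,"tz":0,"turn":0},{"tx":-182,"ty":10,"tz":0,"turn":0},{"tx":-220,"ty":12,"tz":10,"turn":0},{"tx":-258,"ty":14,"tz":20,"turn":0},{"tx":-296,"ty":16,"tz":35,"turn":0},{"tx":-325,"ty":18,"tz":50,"turn":0},{"tx":-338,"ty":18,"tz":60,"turn":0}]' 0.6 10
python3 -c "
from h import *
im,c=snap('wrist','w1.png')
P=[.6215,-.0103,.097]; print(proj(c,P)); go(*P)"
```

```text
time: 1.82
eef_pos: [0.6223, -0.0105, 0.1546]
orientation: [-179.9, -0.0, 119.6]
force: [0.2, -0.2, -0.5]
opening: 0.0568
finger_force: 0.0
(np.float64(323.31879236744464), np.float64(268.8134351206161))
now [ 0.6214 -0.011   0.1526] yaw 119.5 t 1.87 -> tx 0.6 ty 0.5 tz 55.6
```

View pics/w1.png

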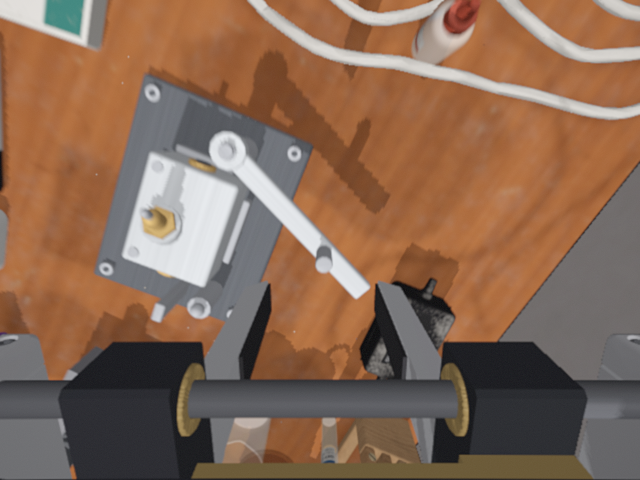

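```bash
python3 -c "
from h import *
c=cal('wrist')
for n,p,z in [('peg',(323,262),.097),('hinge',(227,149),.068),('s1',(152,93),.01),('s2',(294,153),.01),('s3',(106,268),.01),('blk1',(152,152),.053),('blk2',(238,186),.053),('blk3',(205,284),.053),('blk4',(123,249),.053),('hex',(159,224),.058),('tip',(146,213),.09)]: print(n,np.round(onz(c,*p,z),4))
p=onz(c,323,262,.097); go(p[0],p[1],.085)
"
```

```text
peg [ 0.6175 -0.0061  0.097 ]
hinge [0.5243 0.024  0.068 ]
s1 [0.4394 0.0259 0.01  ]
s2 [0.562  0.0415 0.01  ]
s3 [ 0.4595 -0.1354  0.01  ]
blk1 [ 0.4742 -0.007   0.053 ]
blk2 [0.5395 0.0019 0.053 ]
blk3 [ 0.5507 -0.0822  0.053 ]
blk4 [ 0.4824 -0.0871  0.053 ]
hex [ 0.5008 -0.0524  0.058 ]
tip [ 0.5004 -0.0363  0.09  ]
now [ 0.6214 -0.011   0.1526] yaw 119.5 t 1.87 -> tx 6.2 ty -0.9 tz 67.6
```

```bash
python3 -m jog '[{"tx":3,"ty":-1,"tz":10,"turn":0},{"tx":6,"ty":-1,"tz":30,"turn":0},{"tx":6,"ty":-1,"tz":50,"turn":0},{"tx":6,"ty":-1,"tz":62,"turn":0},{"tx":6,"ty":-1,"tz":69,"turn":0},{"tx":6,"ty":-1,"tz":69,"turn":0}]' 0.6 10
python3 -m jog '[{"tx":0,"ty":0,"tz":0,"turn":0},{"tx":0,"ty":0,"tz":0,"turn":0},{"tx":0,"ty":0,"tz":0,"turn":0},{"tx":0,"ty":0,"tz":0,"turn":0},{"tx":0,"ty":0,"tz":0,"turn":0},{"tx":0,"ty":0,"tz":0,"turn":0}]' 0 10
python3 - <<'E'
from h import *
h=np.array([.5247,.0232]); s=ctrl.read_state();p=s['eef_pos'][:2]
psi=np.radians(s['orientation'][2]); r=np.linalg.norm(p-h); print(r)
a0=np.arctan2(*(p-h)[::-1])
a1=np.radians(-90+6.5-2)
for a in np.linspace(a0,a1,21)[1:]:
    d=(h+.1*np.array([np.cos(a),np.sin(a)])-p)*1000
    print('%.0f: %.1f %.1f'%(np.degrees(a),d[0]*np.cos(psi)+d[1]*np.sin(psi), d[0]*np.sin(psi)-d[1]*np.cos(psi)))
E
```

```text
time: 2.37
eef_pos: [0.6163, -0.0014, 0.086]
orientation: [-179.9, -0.1, 119.8]
force: [-0.1, -0.8, 0.2]
opening: 0.0566
finger_force: 0.0
time: 2.87
eef_pos: [0.6179, -0.0026, 0.0879]
orientation: [180.0, 0.0, 119.7]
force: [0.2, 1.0, 0.2]
opening: 0.0196
finger_force: 0.0
0.09667407456026775
-19: -6.5 -2.1
-22: -10.4 -6.8
-26: -14.0 -11.8
-29: -17.3 -16.9
-33: -20.3 -22.3
-36: -22.9 -27.8
-40: -25.2 -33.4
-43: -27.1 -39.2
-47: -28.7 -45.1
-50: -29.9 -51.1
-54: -30.8 -57.2
-57: -31.3 -63.3
-61: -31.4 -69.4
-64: -31.1 -75.5
-68: -30.5 -81.5
-71: -29.5 -87.6
-75: -28.1 -93.5
-78: -26.4 -99.4
-82: -24.3 -105.1
-86: -21.9 -110.7
```

```bash
python3 -m jog '[{"tx":0,"ty":0,"tz":3,"turn":0},{"tx":0,"ty":0,"tz":3,"turn":0},{"tx":0,"ty":0,"tz":3,"turn":0},{"tx":0,"ty":0,"tz":3,"turn":0}]' 0 10
python3 -m jog '[{"tx":-3,"ty":-2,"tz":0,"turn":0},{"tx":-7,"ty":-7,"tz":0,"turn":0},{"tx":-11,"ty":-12,"tz":0,"turn":0},{"tx":-14,"ty":-17,"tz":0,"turn":0},{"tx":-17,"ty":-22,"tz":0,"turn":0},{"tx":-20,"ty":-28,"tz":0,"turn":0},{"tx":-22,"ty":-33,"tz":0,"turn":0},{"tx":-24,"ty":-39,"tz":0,"turn":0},{"tx":-25,"ty":-45,"tz":0,"turn":0},{"tx":-26,"ty":-51,"tz":0,"turn":0}]' 0 10
python3 - <<'E'
from h import *
h=np.array([.5247,.0232]); s=ctrl.read_state();p=s['eef_pos'][:2]
psi=np.radians(s['orientation'][2]); r=np.linalg.norm(p-h); print(r,p)
a0=np.arctan2(*(p-h)[::-1])
a1=np.radians(-90+6.5-3)
for a in np.linspace(a0,a1,12)[1:]:
    d=(h+.1*np.array([np.cos(a),np.sin(a)])-p)*1000
    print('%.0f: %.1f %.1f'%(np.degrees(a),d[0]*np.cos(psi)+d[1]*np.sin(psi), d[0]*np.sin(psi)-d[1]*np.cos(psi)))
E
```

```text
time: 3.2
eef_pos: [0.618, -0.0026, 0.0846]
orientation: [180.0, 0.0, 119.7]
force: [2.5, -1.0, 0.3]
opening: 0.0116
finger_force: 10.0
time: 4.03
eef_pos: [0.5862, -0.0514, 0.0845]
orientation: [180.0, 0.1, 119.7]
force: [2.5, -1.4, -0.1]
opening: 0.0119
finger_force: 10.0
0.09670292748242244 [ 0.58624295 -0.0513917 ]
-54: -4.1 -5.1
-57: -4.5 -10.8
-60: -4.7 -16.5
-64: -4.5 -22.2
-67: -4.1 -27.9
-70: -3.2 -33.6
-73: -2.1 -39.2
-77: -0.6 -44.7
-80: 1.1 -50.1
-83: 3.2 -55.5
-86: 5.6 -60.6
```

```bash
python3 -m jog '[{"tx":-1,"ty":-5,"tz":0,"turn":0},{"tx":-1,"ty":-11,"tz":0,"turn":0},{"tx":-1,"ty":-16,"tz":0,"turn":0},{"tx":-1,"ty":-22,"tz":0,"turn":0},{"tx":-1,"ty":-27,"tz":0,"turn":0},{"tx":0,"ty":-33,"tz":0,"turn":0},{"tx":1,"ty":-38,"tz":0,"turn":0},{"tx":2,"ty":-43,"tz":0,"turn":0},{"tx":4,"ty":-48,"tz":0,"turn":0},{"tx":5,"ty":-53,"tz":0,"turn":0}]' 0 20
python3 -m jog '[{"tx":1,"ty":-3,"tz":0,"turn":0},{"tx":3,"ty":-6,"tz":0,"turn":0},{"tx":4,"ty":-9,"tz":0,"turn":0},{"tx":4,"ty":-9,"tz":0,"turn":0},{"tx":4,"ty":-9,"tz":0,"turn":0}]' 0 20
```

```text
time: 4.87
eef_pos: [0.5371, -0.0719, 0.0844]
orientation: [180.0, -0.1, 119.7]
force: [1.8, 2.0, 2.4]
opening: 0.0116
finger_force: 20.0
time: 5.28
eef_pos: [0.5355, -0.0722, 0.0851]
orientation: [178.8, 0.6, 119.6]
force: [35.7, 6.3, -24.2]
opening: 0.0116
finger_force: 20.0
```

```bash
python3 -m jog '[{"tx":-2,"ty":4,"tz":0,"turn":0},{"tx":-3,"ty":7,"tz":0,"turn":0},{"tx":-3,"ty":7,"tz":0,"turn":0}]' 0 10
python3 -m jog '[{"tx":0,"ty":0,"tz":0,"turn":0},{"tx":0,"ty":0,"tz":0,"turn":0},{"tx":0,"ty":0,"tz":0,"turn":0},{"tx":0,"ty":0,"tz":-10,"turn":0},{"tx":0,"ty":0,"tz":-40,"turn":0},{"tx":0,"ty":0,"tz":-75,"turn":5},{"tx":0,"ty":0,"tz":-105,"turn":12},{"tx":0,"ty":0,"tz":-120,"turn":18},{"tx":0,"ty":0,"tz":-120,"turn":23},{"tx":0,"ty":0,"tz":-120,"turn":23}]' 0.4 10
python3 - <<'E'
from h import *
im,c=snap('wrist','w2.png'); go(.511,-.265,.2,96.5)
print(proj(c,[.511,-.265,.093]))
E
```

```text
time: 5.53
eef_pos: [0.5359, -0.0712, 0.0855]
orientation: [179.9, -0.1, 119.8]
force: [0.2, 5.3, 8.3]
opening: 0.0114
finger_force: 10.0
time: 6.37
eef_pos: [0.536, -0.0728, 0.2066]
orientation: [179.9, 0.1, 96.6]
force: [-0.1, -0.1, -0.7]
opening: 0.0376
finger_force: 0.0
now [ 0.5353 -0.0726  0.2051] yaw 96.83 t 6.42 -> tx -188.2 ty -47.0 tz 5.1 turn 0.3
(np.float64(274.636625391233), np.float64(433.0483815999966))
```

View pics/w2.png

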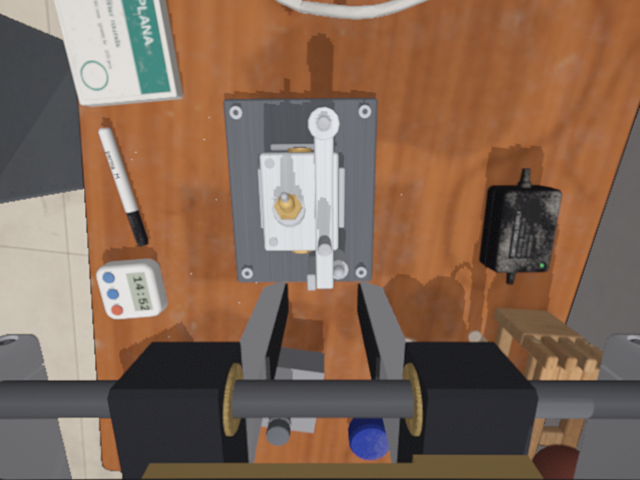

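```bash
python3 -m jog '[{"tx":-15,"ty":-4,"tz":0,"turn":0},{"tx":-40,"ty":-10,"tz":0,"turn":0},{"tx":-70,"ty":-17,"tz":0,"turn":0},{"tx":-85,"ty":-21,"tz":0,"turn":0},{"tx":-95,"ty":-24,"tz":0,"turn":0},{"tx":-95,"ty":-24,"tz":0,"turn":0}]' 1 10
python3 - <<'E'
from h import *
s=ctrl.read_state()
im,c=snap('wrist','w3.png'); 
print(proj(c,[.511,-.265,.093]),proj(c,[.5,-.05,.06]))
E
```

```text
time: 6.92
eef_pos: [0.5219, -0.1709, 0.2036]
orientation: [-179.9, -0.1, 96.7]
force: [0.7, -0.5, 0.1]
opening: 0.0739
finger_force: 0.0
(np.float64(299.41141410106303), np.float64(347.353020165391)) (np.float64(314.9606772252599), np.float64(91.43934046164065))
```

View pics/w3.png

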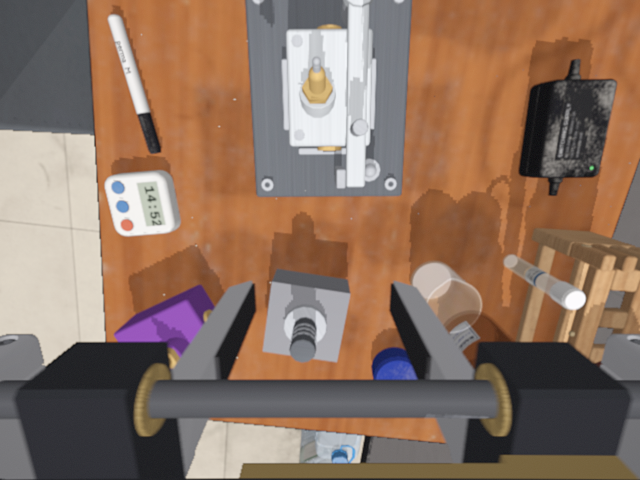

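Run:
```python
from h import *
c=cal('wrist')
for n,p,z in [('top',(303,347),.093),('collar',(306,324),.048),('hex',(318,93),.059),('tip',(316,62),.09),('s3',(267,184),.01),('s4',(391,184),.01),('stand1',(274,288),.04),('stand2',(349,292),.04),('stand3',(340,360),.04),('stand4',(265,352),.04),('beaker',(440,285),.05)]: print(n,np.round(onz(c,*p,z),4))
p=onz(c,303,347,.093); go(p[0],p[1],.066,96.5)
```

```text
top [ 0.5145 -0.2632  0.093 ]
collar [ 0.5152 -0.2644  0.048 ]
hex [ 0.5028 -0.0496  0.059 ]
tip [ 0.4999 -0.0334  0.09  ]
s3 [ 0.4599 -0.1336  0.01  ]
s4 [ 0.5844 -0.1188  0.01  ]
stand1 [ 0.4791 -0.2326  0.04  ]
stand2 [ 0.5547 -0.228   0.04  ]
stand3 [ 0.5559 -0.3066  0.04  ]
stand4 [ 0.4756 -0.3065  0.04  ]
beaker [ 0.6402 -0.2061  0.05  ]
now [ 0.5222 -0.1698  0.2037] yaw 96.71 t 6.97 -> tx -91.8 ty -18.6 tz 137.7 turn 0.2
```

```bash
python3 -m jog '[{"tx":-20,"ty":-5,"tz":0,"turn":0},{"tx":-50,"ty":-12,"tz":0,"turn":0},{"tx":-80,"ty":-18,"tz":0,"turn":0},{"tx":-92,"ty":-19,"tz":20,"turn":0},{"tx":-92,"ty":-19,"tz":55,"turn":0},{"tx":-92,"ty":-19,"tz":90,"turn":0},{"tx":-92,"ty":-19,"tz":120,"turn":0},{"tx":-92,"ty":-19,"tz":135,"turn":0},{"tx":-92,"ty":-19,"tz":139,"turn":0},{"tx":-92,"ty":-19,"tz":139,"turn":0}]' 1 20
python3 -m jog '[{"tx":0,"ty":0,"tz":0,"turn":0},{"tx":0,"ty":0,"tz":0,"turn":0},{"tx":0,"ty":0,"tz":0,"turn":0},{"tx":0,"ty":0,"tz":0,"turn":0},{"tx":0,"ty":0,"tz":0,"turn":0},{"tx":0,"ty":0,"tz":0,"turn":0},{"tx":0,"ty":0,"tz":0,"turn":0},{"tx":0,"ty":0,"tz":0,"turn":0},{"tx":0,"ty":0,"tz":0,"turn":0},{"tx":0,"ty":0,"tz":0,"turn":0}]' 0 25
```

```text
time: 7.8
eef_pos: [0.5142, -0.2615, 0.0641]
orientation: [-179.9, -0.1, 96.8]
force: [0.3, -0.1, 0.5]
opening: 0.0941
finger_force: 0.0
time: 8.63
eef_pos: [0.5147, -0.2632, 0.0654]
orientation: [-180.0, -0.0, 96.7]
force: [-0.2, -0.0, -0.0]
opening: 0.0309
finger_force: 0.0
```

```bash
python3 -m jog '[{"tx":0,"ty":0,"tz":0,"turn":0},{"tx":0,"ty":0,"tz":0,"turn":0},{"tx":0,"ty":0,"tz":0,"turn":0},{"tx":0,"ty":0,"tz":-10,"turn":0},{"tx":0,"ty":0,"tz":-25,"turn":0},{"tx":0,"ty":0,"tz":-45,"turn":0},{"tx":0,"ty":0,"tz":-60,"turn":0},{"tx":0,"ty":0,"tz":-60,"turn":0},{"tx":0,"ty":0,"tz":-60,"turn":0},{"tx":0,"ty":0,"tz":-60,"turn":0}]' 0 25
python3 -c "
from h import *
go(.5145,-.34,.0785,96.5)"
```

```text
time: 9.47
eef_pos: [0.5141, -0.2627, 0.1245]
orientation: [-179.9, -0.1, 96.7]
force: [-0.6, -0.4, -2.3]
opening: 0.0235
finger_force: 25.0
now [ 0.5141 -0.2627  0.1245] yaw 96.73 t 9.47 -> tx -76.8 ty -8.7 tz 46.0 turn 0.2
```

```bash
python3 -m jog '[{"tx":-15,"ty":-2,"tz":0,"turn":0},{"tx":-40,"ty":-5,"tz":0,"turn":0},{"tx":-65,"ty":-8,"tz":0,"turn":0},{"tx":-80,"ty":-9,"tz":0,"turn":0},{"tx":-80,"ty":-9,"tz":10,"turn":0},{"tx":-80,"ty":-9,"tz":30,"turn":0},{"tx":-80,"ty":-9,"tz":44,"turn":0},{"tx":-80,"ty":-9,"tz":47,"turn":0},{"tx":-80,"ty":-9,"tz":47,"turn":0}]' 0 25
python3 -m jog '[{"tx":5,"ty":0,"tz":0,"turn":0},{"tx":10,"ty":1,"tz":0,"turn":0},{"tx":15,"ty":1,"tz":0,"turn":0},{"tx":18,"ty":2,"tz":0,"turn":0},{"tx":21,"ty":2,"tz":0,"turn":0},{"tx":24,"ty":2,"tz":0,"turn":0},{"tx":27,"ty":3,"tz":0,"turn":0},{"tx":27,"ty":3,"tz":0,"turn":0}]' 0 25
python3 -c "
from h import *
go(.5145,-.301,.077,96.5)"
```

```text
time: 10.22
eef_pos: [0.5139, -0.3419, 0.0759]
orientation: [-179.8, -0.2, 96.8]
force: [-0.4, -0.5, -2.4]
opening: 0.0237
finger_force: 25.0
time: 10.88
eef_pos: [0.5149, -0.317, 0.0788]
orientation: [-180.0, 0.1, 96.8]
force: [-1.0, -2.7, -1.2]
opening: 0.0236
finger_force: 25.0
now [ 0.5149 -0.317   0.0788] yaw 96.78 t 10.88 -> tx 15.9 ty 1.5 tz 1.8 turn 0.3
```

```bash
python3 -m jog '[{"tx":3,"ty":0,"tz":1,"turn":0},{"tx":6,"ty":1,"tz":1,"turn":0},{"tx":9,"ty":1,"tz":1,"turn":0},{"tx":12,"ty":1,"tz":1,"turn":0},{"tx":15,"ty":2,"tz":1,"turn":0},{"tx":17,"ty":2,"tz":1,"turn":0},{"tx":17,"ty":2,"tz":1,"turn":0},{"tx":17,"ty":2,"tz":1,"turn":0}]' 0 25
python3 -m jog '[{"tx":-5,"ty":0,"tz":0,"turn":0},{"tx":-15,"ty":0,"tz":0,"turn":0},{"tx":-20,"ty":0,"tz":-10,"turn":0},{"tx":-20,"ty":0,"tz":-35,"turn":0},{"tx":-20,"ty":0,"tz":-65,"turn":0},{"tx":-20,"ty":0,"tz":-80,"turn":0},{"tx":-20,"ty":0,"tz":-80,"turn":0}]' 0 40
python3 - <<'E'
from h import *
im,c=snap('scene','s2.png'); s=ctrl.read_state(); p=s['eef_pos']
u,v=map(int,proj(c,[*p[:2],p[2]-.02])); print(u,v,p)
im2,c2=snap('top','t2.png');u2,v2=map(int,proj(c2,[*p[:2],p[2]-.02])); print(u2,v2)
a=im[max(v-50,0):v+50,u-50:u+50];b=im2[v2-50:v2+50,u2-50:u2+50]
o=cv2.resize(np.hstack([a,b]),None,fx=4,fy=4,interpolation=cv2.INTER_CUBIC);cv2.imwrite('pics/c2.png',o[:,:,::-1])
E
```

```text
time: 11.55
eef_pos: [0.5151, -0.2989, 0.0774]
orientation: [180.0, -0.0, 96.7]
force: [0.4, -0.2, 0.1]
opening: 0.0004
finger_force: 0.0
time: 12.13
eef_pos: [0.5196, -0.3221, 0.1631]
orientation: [179.6, 0.4, 96.7]
force: [-0.2, -0.4, 0.6]
opening: 0.0005
finger_force: 0.0
425 177 [ 0.51855381 -0.32103227  0.16036669]
456 252
```

View pics/c2.png

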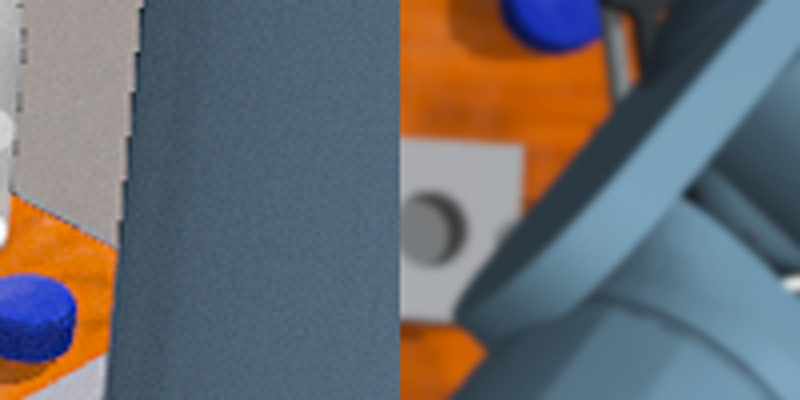

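Run:
```python
from h import *
im,c=snap('wrist','w4.png')
```

```text
(no output)
```

View pics/w4.png

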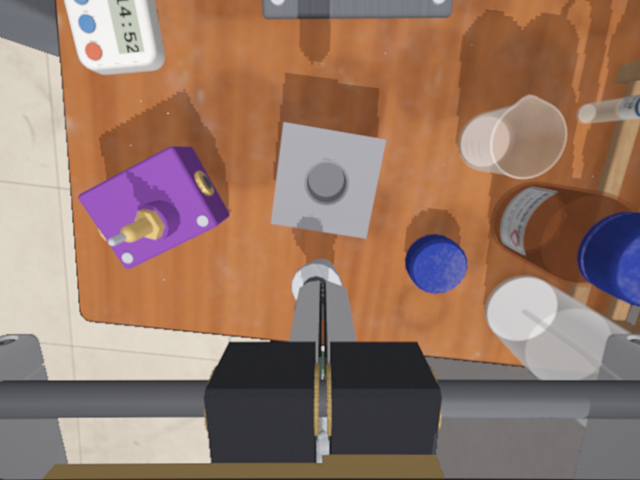

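```bash
python3 -m jog '[{"tx":0,"ty":-5,"tz":-20,"turn":0},{"tx":5,"ty":-15,"tz":-45,"turn":0},{"tx":15,"ty":-40,"tz":-60,"turn":0},{"tx":25,"ty":-70,"tz":-60,"turn":0},{"tx":35,"ty":-100,"tz":-60,"turn":0},{"tx":40,"ty":-120,"tz":-60,"turn":0},{"tx":40,"ty":-130,"tz":-60,"turn":0},{"tx":40,"ty":-130,"tz":-60,"turn":0}]' 0.3 40
python3 - <<'E'
from h import *
im,c=snap('wrist','w5.png')
im2,c2=snap('scene','s5.png')
b=cv2.resize(im2[170:330,340:560],(440,320),interpolation=cv2.INTER_CUBIC)
o=np.zeros((480,800,3),np.uint8); o[:400,:360]=im[0:400,280:640]; o[:320,360:]=b
cv2.imwrite('pics/c3.png',o[:,:,::-1])
E
```

```text
time: 12.95
eef_pos: [0.382, -0.2945, 0.2161]
orientation: [-179.9, -0.1, 96.6]
force: [-0.4, -0.6, -0.3]
opening: 0.0283
finger_force: 0.0
```

View pics/c3.png

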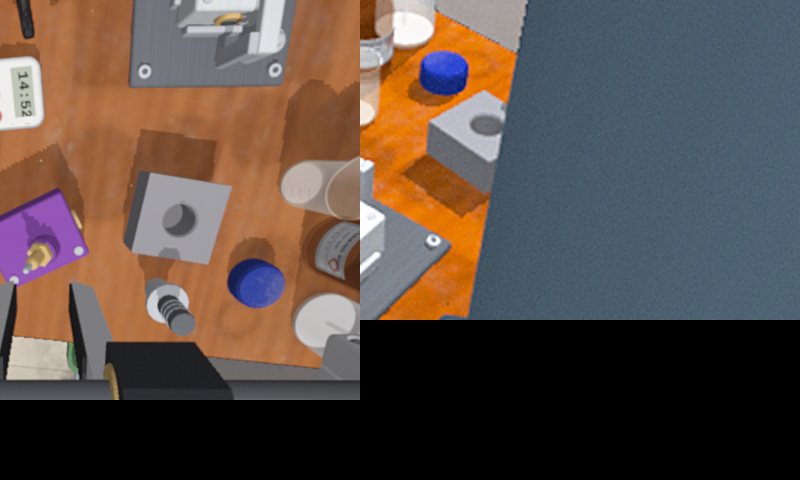

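Run:
```python
from h import *
c=cal('wrist')
for n,p,z in [('top',(462,324),.088),('collar',(447,302),.043),('st3',(488,264),.04),('st4',(404,247),.04),('st1',(420,172),.04)]: print(n,np.round(onz(c,*p,z),4))
s=ctrl.read_state(); print(s['eef_pos'])
P=onz(c,462,324,.088); go(P[0],P[1],.07,96.5)
```

```text
top [ 0.5202 -0.3583  0.088 ]
collar [ 0.5212 -0.3566  0.043 ]
st3 [ 0.5552 -0.3113  0.04  ]
st4 [ 0.4666 -0.3036  0.04  ]
st1 [ 0.4684 -0.2284  0.04  ]
[ 0.38372914 -0.2950207   0.21689159]
now [ 0.3837 -0.295   0.2169] yaw 96.69 t 13.05 -> tx -78.7 ty 128.2 tz 146.9 turn 0.2
```

```bash
python3 -m jog '[{"tx":-10,"ty":20,"tz":0,"turn":2},{"tx":-30,"ty":50,"tz":0,"turn":4},{"tx":-50,"ty":80,"tz":0,"turn":7},{"tx":-70,"ty":110,"tz":0,"turn":10},{"tx":-79,"ty":128,"tz":0,"turn":10},{"tx":-79,"ty":128,"tz":20,"turn":10},{"tx":-79,"ty":128,"tz":50,"turn":10},{"tx":-79,"ty":128,"tz":80,"turn":10},{"tx":-79,"ty":128,"tz":92,"turn":10},{"tx":-79,"ty":128,"tz":92,"turn":10}]' 1 10
python3 - <<'E'
from h import *
go(.5205,-.3575,.066,87)
im,c=snap('wrist','w6.png'); print(proj(c,[.5205,-.3575,.088]))
E
```

```text
time: 13.88
eef_pos: [0.5188, -0.3562, 0.1206]
orientation: [-179.7, -0.3, 86.8]
force: [-0.7, 0.1, -0.6]
opening: 0.091
finger_force: 0.0
now [ 0.5188 -0.3562  0.1206] yaw 86.77 t 13.88 -> tx -1.2 ty 1.8 tz 54.6 turn -0.2
(np.float64(327.93768657223814), np.float64(284.2057905983359))
```

```bash
python3 -m jog '[{"tx":-1,"ty":2,"tz":15,"turn":0},{"tx":-1,"ty":2,"tz":35,"turn":0},{"tx":-1,"ty":2,"tz":50,"turn":0},{"tx":-1,"ty":2,"tz":55,"turn":0},{"tx":-1,"ty":2,"tz":55,"turn":0}]' 1 15
python3 -m jog '[{"tx":0,"ty":0,"tz":0,"turn":0},{"tx":0,"ty":0,"tz":0,"turn":0},{"tx":0,"ty":0,"tz":0,"turn":0},{"tx":0,"ty":0,"tz":0,"turn":0},{"tx":0,"ty":0,"tz":0,"turn":0},{"tx":0,"ty":0,"tz":0,"turn":0},{"tx":0,"ty":0,"tz":0,"turn":0},{"tx":0,"ty":0,"tz":0,"turn":0},{"tx":0,"ty":0,"tz":0,"turn":0},{"tx":0,"ty":0,"tz":0,"turn":0}]' 0 15
python3 -m jog '[{"tx":0,"ty":0,"tz":0,"turn":0},{"tx":0,"ty":0,"tz":0,"turn":0},{"tx":0,"ty":0,"tz":0,"turn":0},{"tx":2,"ty":0,"tz":0,"turn":0},{"tx":4,"ty":0,"tz":0,"turn":0},{"tx":7,"ty":0,"tz":0,"turn":0},{"tx":10,"ty":0,"tz":0,"turn":0},{"tx":10,"ty":0,"tz":0,"turn":0},{"tx":10,"ty":0,"tz":0,"turn":0}]' 0 15
python3 -c "
from h import *
go(.5205,-.347,.066,87)"
```

```text
time: 14.35
eef_pos: [0.5218, -0.3593, 0.07]
orientation: [-180.0, -0.0, 86.7]
force: [-0.3, 0.6, 0.7]
opening: 0.0941
finger_force: 0.0
time: 15.18
eef_pos: [0.5218, -0.3593, 0.0704]
orientation: [-180.0, -0.0, 86.7]
force: [-0.3, -0.2, 0.1]
opening: 0.0306
finger_force: 0.0
time: 15.93
eef_pos: [0.5224, -0.3488, 0.0704]
orientation: [-180.0, -0.0, 86.7]
force: [0.0, -0.3, -0.2]
opening: 0.0236
finger_force: 15.0
now [ 0.5224 -0.3488  0.0704] yaw 86.75 t 15.93 -> tx 1.7 ty -2.0 tz 4.4 turn -0.3
```

```bash
python3 -m jog '[{"tx":0,"ty":0,"tz":0,"turn":0},{"tx":0,"ty":0,"tz":0,"turn":0},{"tx":0,"ty":0,"tz":0,"turn":0},{"tx":0,"ty":0,"tz":0,"turn":0},{"tx":0,"ty":0,"tz":-10,"turn":0},{"tx":0,"ty":0,"tz":-30,"turn":0},{"tx":0,"ty":0,"tz":-55,"turn":0},{"tx":-10,"ty":0,"tz":-60,"turn":0},{"tx":-30,"ty":0,"tz":-60,"turn":0},{"tx":-48,"ty":0,"tz":-60,"turn":0}]' 0.5 15
python3 -m jog '[{"tx":0,"ty":0,"tz":0,"turn":0},{"tx":0,"ty":0,"tz":0,"turn":0},{"tx":0,"ty":0,"tz":0,"turn":0},{"tx":0,"ty":0,"tz":10,"turn":0},{"tx":0,"ty":0,"tz":30,"turn":0},{"tx":0,"ty":0,"tz":45,"turn":0},{"tx":0,"ty":0,"tz":48,"turn":0},{"tx":0,"ty":0,"tz":48,"turn":0}]' 0 15
python3 - <<'E'
from h import *
go(.5205,-.338,.081,87)
im,c=snap('wrist','w7.png')
g=cv2.cvtColor(im,cv2.COLOR_RGB2HSV); print(proj(c,[.5205,-.347,.088]),proj(c,[.5205,-.347,.043]))
m=((g[:,:,1]<60)&(g[:,:,2]>130)).astype(np.uint8)
n,l,st,ce=cv2.connectedComponentsWithStats(m)
for i in range(1,n):
    if 150<st[i,4]<4000 and 200<ce[i][0]<440: print(st[i],ce[i].round(0))
E
```

```text
time: 16.77
eef_pos: [0.5201, -0.3988, 0.1317]
orientation: [179.9, 0.1, 86.8]
force: [0.1, 0.6, 0.3]
opening: 0.047
finger_force: 0.0
time: 17.43
eef_pos: [0.5187, -0.3957, 0.08]
orientation: [-179.8, -0.2, 86.8]
force: [0.5, -0.4, -0.3]
opening: 0.0006
finger_force: 0.0
now [ 0.5187 -0.3957  0.08  ] yaw 86.76 t 17.43 -> tx 57.7 ty -1.4 tz -1.0 turn -0.2
(np.float64(323.43770773924143), np.float64(215.1218683558086)) (np.float64(323.43184035253614), np.float64(201.0170412176967))
[ 287  162   75   73 2868] [327. 193.]
[ 327  281   58   81 2126] [349. 318.]
[407 308  14  38 482] [414. 325.]
[321 313   4  67 202] [322. 346.]
[316 417  14  46 491] [322. 440.]
```

```bash
python3 -m jog '[{"tx":10,"ty":2,"tz":0,"turn":0},{"tx":20,"ty":2,"tz":0,"turn":0},{"tx":26,"ty":2,"tz":0,"turn":0},{"tx":30,"ty":2,"tz":0,"turn":0},{"tx":33,"ty":2,"tz":0,"turn":0},{"tx":36,"ty":2,"tz":0,"turn":0},{"tx":39,"ty":2,"tz":0,"turn":0},{"tx":42,"ty":2,"tz":0,"turn":0},{"tx":44,"ty":2,"tz":0,"turn":0},{"tx":46,"ty":2,"tz":0,"turn":0}]' 0 15
python3 -m jog '[{"tx":2,"ty":0,"tz":0,"turn":0},{"tx":4,"ty":0,"tz":0,"turn":0},{"tx":6,"ty":0,"tz":0,"turn":0},{"tx":8,"ty":0,"tz":0,"turn":0},{"tx":10,"ty":0,"tz":0,"turn":0},{"tx":12,"ty":0,"tz":0,"turn":0},{"tx":12,"ty":0,"tz":0,"turn":0},{"tx":12,"ty":0,"tz":0,"turn":0}]' 0 15
python3 -m jog '[{"tx":-10,"ty":0,"tz":0,"turn":0},{"tx":-30,"ty":0,"tz":-20,"turn":0},{"tx":-35,"ty":-20,"tz":-55,"turn":0},{"tx":-35,"ty":-50,"tz":-90,"turn":0},{"tx":-20,"ty":-80,"tz":-125,"turn":0},{"tx":0,"ty":-110,"tz":-140,"turn":0},{"tx":0,"ty":-115,"tz":-140,"turn":0},{"tx":0,"ty":-115,"tz":-140,"turn":0}]' 0.3 15
python3 - <<'E'
from h import *
im,c=snap('wrist','w8.png'); print(ctrl.read_state()['eef_pos'],proj(c,[.5215,-.333,.045]))
o=im[150:400,280:640]; cv2.imwrite('pics/c4.png',cv2.resize(o,(792,550),interpolation=cv2.INTER_CUBIC)[:,:,::-1])
E
```

```text
time: 18.32
eef_pos: [0.5242, -0.3513, 0.0824]
orientation: [-180.0, -0.0, 86.7]
force: [-0.1, -0.1, 0.2]
opening: 0.0007
finger_force: 0.1
time: 18.98
eef_pos: [0.525, -0.3394, 0.0825]
orientation: [180.0, 0.0, 86.7]
force: [-0.1, -0.5, -0.2]
opening: 0.0006
finger_force: 0.1
time: 19.65
eef_pos: [0.4093, -0.3336, 0.225]
orientation: [179.8, 0.2, 86.7]
force: [-0.9, 0.4, -0.7]
opening: 0.0284
finger_force: 0.0
[ 0.40989252 -0.33369023  0.22363227] (np.float64(435.0523324054146), np.float64(220.79574720081177))
```

View pics/c4.png

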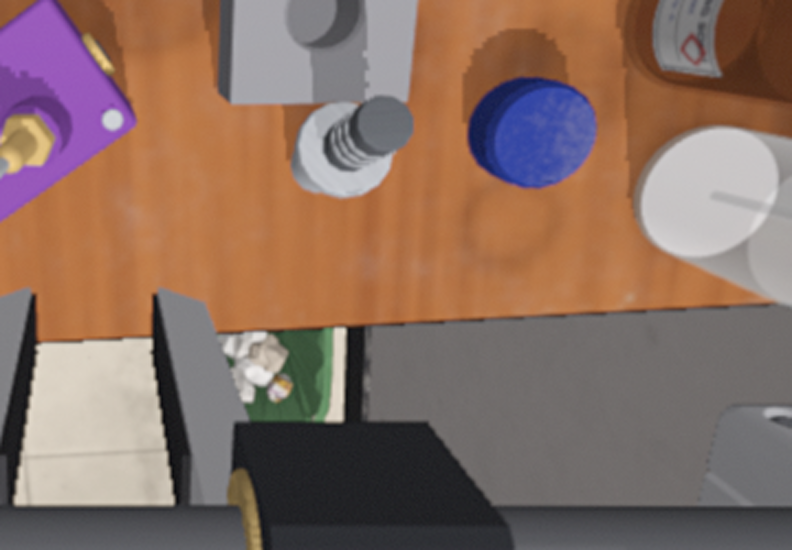

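The coupler is upright-leaning against the stand, with its grip end at pixel (454,206) and its collar at (436,218).

Run:
```python
from h import *
c=cal('wrist')
for zt,zc in ((.0856,.0449),(.088,.043)):
  t=onz(c,454.5,206.4,zt); k=onz(c,436.4,218.2,zc); d=t-k; print(t,k,d, np.linalg.norm(d),np.degrees(np.arctan2(np.hypot(d[0],d[1]),d[2])),np.degrees(np.arctan2(d[1],d[0])))
  g=k+d*.5
for p in ((280+230/2.2,150+103/2.2),(280+410/2.2,150+103/2.2)): print(onz(c,*p,.04))
t=onz(c,454.5,206.4,.0856); k=onz(c,436.4,218.2,.0449); g=(t+k)/2; print(g); go(g[0],g[1],.062,87)
```

```text
[ 0.52523906 -0.31151282  0.0856    ] [ 0.52277362 -0.32992299  0.0449    ] [0.00246544 0.01841017 0.0407    ] 0.044738156603750086 24.53083328465407 82.37246921335407
[ 0.52435673 -0.31106577  0.088     ] [ 0.52337668 -0.33033621  0.043     ] [0.00098005 0.01927044 0.045     ] 0.048962335859616624 23.208948998252943 87.08858612318845
[ 0.47229203 -0.30637109  0.04      ]
[ 0.55330548 -0.31107752  0.04      ]
[ 0.52400634 -0.3207179   0.06525   ]
now [ 0.4099 -0.3337  0.2236] yaw 86.66 t 19.7 -> tx 19.6 ty 113.2 tz 161.6 turn -0.3
```

```bash
python3 -m jog '[{"tx":2,"ty":15,"tz":0,"turn":0},{"tx":8,"ty":45,"tz":10,"turn":0},{"tx":14,"ty":75,"tz":30,"turn":0},{"tx":20,"ty":100,"tz":50,"turn":0},{"tx":21,"ty":113,"tz":70,"turn":0},{"tx":21,"ty":113,"tz":95,"turn":0},{"tx":21,"ty":113,"tz":120,"turn":0},{"tx":21,"ty":113,"tz":145,"turn":0},{"tx":21,"ty":113,"tz":157,"turn":0},{"tx":21,"ty":113,"tz":162,"turn":0}]' 1 10
python3 -c "
from h import *
go(.524,-.319,.061,87)"
```

```text
time: 20.53
eef_pos: [0.523, -0.3173, 0.0564]
orientation: [-179.7, -0.2, 86.7]
force: [-1.2, 0.7, 0.4]
opening: 0.0913
finger_force: 0.0
now [ 0.523  -0.3173  0.0564] yaw 86.73 t 20.53 -> tx -1.7 ty 1.1 tz -4.6 turn -0.3
```

```bash
python3 -m jog '[{"tx":-1,"ty":0,"tz":0,"turn":0},{"tx":-1,"ty":0,"tz":0,"turn":0},{"tx":-1,"ty":0,"tz":0,"turn":0}]' 1 10
python3 -c "
from h import *
go(.524,-.319,.061,87)"
```

```text
time: 20.78
eef_pos: [0.5252, -0.3205, 0.0622]
orientation: [179.9, 0.1, 86.7]
force: [0.5, 0.3, -0.1]
opening: 0.0942
finger_force: 0.0
now [ 0.5252 -0.3205  0.0622] yaw 86.72 t 20.78 -> tx 1.4 ty -1.2 tz 1.2 turn -0.3
```

Good. Close, firm up, and lift.

```bash
python3 -m jog '[{"tx":1,"ty":-1,"tz":1,"turn":0},{"tx":1,"ty":-1,"tz":1,"turn":0},{"tx":1,"ty":-1,"tz":1,"turn":0},{"tx":1,"ty":-1,"tz":1,"turn":0},{"tx":1,"ty":-1,"tz":1,"turn":0},{"tx":1,"ty":-1,"tz":1,"turn":0},{"tx":1,"ty":-1,"tz":1,"turn":0},{"tx":1,"ty":-1,"tz":1,"turn":0},{"tx":1,"ty":-1,"tz":1,"turn":0},{"tx":1,"ty":-1,"tz":1,"turn":0}]' 0 15
python3 -m jog '[{"tx":0,"ty":0,"tz":0,"turn":0},{"tx":0,"ty":0,"tz":0,"turn":0},{"tx":0,"ty":0,"tz":0,"turn":0},{"tx":0,"ty":0,"tz":0,"turn":0}]' 0 40
python3 -m jog '[{"tx":-2,"ty":0,"tz":-6,"turn":0},{"tx":-4,"ty":0,"tz":-14,"turn":0},{"tx":-5,"ty":0,"tz":-30,"turn":0},{"tx":-5,"ty":0,"tz":-55,"turn":0},{"tx":-5,"ty":0,"tz":-85,"turn":0},{"tx":-5,"ty":0,"tz":-105,"turn":0},{"tx":-5,"ty":0,"tz":-120,"turn":0},{"tx":-5,"ty":0,"tz":-120,"turn":0}]' 0 40
python3 - <<'E'
from h import *
go(.503,-.02,.2,96.5)
im,c=snap('wrist','w9.png')
E
```

```text
time: 21.62
eef_pos: [0.5232, -0.3184, 0.0594]
orientation: [180.0, -0.0, 86.7]
force: [0.7, 0.1, 0.9]
opening: 0.0306
finger_force: 0.3
time: 21.95
eef_pos: [0.5231, -0.3184, 0.0595]
orientation: [-180.0, 0.0, 86.7]
force: [-1.0, -0.7, 1.2]
opening: 0.0232
finger_force: 40.0
time: 22.62
eef_pos: [0.5247, -0.3251, 0.1845]
orientation: [179.6, 0.3, 86.7]
force: [-0.1, -0.8, -0.1]
opening: 0.0234
finger_force: 40.0
now [ 0.5247 -0.3251  0.1845] yaw 86.73 t 22.62 -> tx 303.4 ty -39.1 tz -15.5 turn -9.8
```

```bash
python3 -m jog '[{"tx":15,"ty":0,"tz":-5,"turn":-2},{"tx":45,"ty":0,"tz":-10,"turn":-4},{"tx":75,"ty":-3,"tz":-15,"turn":-6},{"tx":105,"ty":-6,"tz":-20,"turn":-8},{"tx":135,"ty":-8,"tz":-20,"turn":-10},{"tx":150,"ty":-10,"tz":-20,"turn":-10},{"tx":150,"ty":-10,"tz":-20,"turn":-10},{"tx":150,"ty":-10,"tz":-20,"turn":-10},{"tx":150,"ty":-10,"tz":-20,"turn":-10}]' 0 40
cat > b.py <<'E'
from h import *
import sys,pickle
f=sys.argv[1]
im,c=snap('wrist',f+'.png'); pickle.dump(c,open(f+'.pkl','wb'))
def brass(im,c,P=(.502,-.043,.07),r=45):
    u,v=map(int,proj(c,P)); v0=max(v-r,0);u0=max(u-r,0); a=im[v0:v+r,u0:u+r]
    h=cv2.cvtColor(a,cv2.COLOR_RGB2HSV); m=((h[:,:,0]>15)&(h[:,:,0]<32)&(h[:,:,1]>110)&(h[:,:,2]>70)).astype(np.uint8)
    n,l,st,ce=cv2.connectedComponentsWithStats(m)
    if n<2: return print('none')
    k=1+np.argmax(st[1:,4]); print('pred',(u,v),'bbox',st[k]+[u0,v0,0,0,0],'cent',ce[k]+[u0,v0])
    ys,xs=np.where(l==k)
    print('rows',[(int(y+v0),int(xs[ys==y].min()+u0),int(xs[ys==y].max()+u0)) for y in np.unique(ys)[::3]])
brass(im,c)
if f=='n1':
    for n in('top','scene'):
        i=cv2.imread('pics/%s0.png'%n)[:,:,::-1].copy(); print(n); brass(i,cal(n),r=22)
go(.503,-.02,.2,96.5)
E
python3 b.py n1
```

```text
time: 23.42
eef_pos: [0.5212, -0.1735, 0.1988]
orientation: [-179.9, -0.0, 96.7]
force: [0.2, -0.3, -2.2]
opening: 0.0236
finger_force: 40.0
pred (319, 75) bbox [304  64  29  35 694] cent [317.95100865  83.19020173]
rows [(64, 312, 323), (67, 311, 324), (70, 311, 325), (73, 310, 326), (76, 308, 328), (79, 306, 330), (82, 304, 332), (85, 304, 332), (88, 305, 331), (91, 307, 329), (94, 309, 327), (97, 310, 326)]
top
pred (284, 261) bbox [283 256  11  13 110] cent [288.1 262.1]
rows [(256, 287, 288), (259, 283, 293), (262, 284, 293), (265, 283, 293), (268, 287, 289)]
scene
pred (322, 278) bbox [319 272  13  15 141] cent [325.25531915 279.64539007]
rows [(272, 323, 324), (275, 320, 329), (278, 320, 331), (281, 319, 331), (284, 320, 331)]
now [ 0.5213 -0.1739  0.199 ] yaw 96.67 t 23.47 -> tx 155.0 ty -0.3 tz -1.0 turn 0.2
```

```bash
python3 -m jog '[{"tx":15,"ty":0,"tz":0,"turn":0},{"tx":40,"ty":0,"tz":0,"turn":0},{"tx":65,"ty":0,"tz":0,"turn":0},{"tx":90,"ty":0,"tz":0,"turn":0},{"tx":110,"ty":0,"tz":0,"turn":0},{"tx":110,"ty":0,"tz":0,"turn":0},{"tx":110,"ty":0,"tz":0,"turn":0},{"tx":110,"ty":0,"tz":0,"turn":0}]' 0 40
python3 b.py n2
```

```text
time: 24.13
eef_pos: [0.5087, -0.0644, 0.1995]
orientation: [180.0, 0.0, 96.7]
force: [-0.7, 0.0, -1.6]
opening: 0.0233
finger_force: 40.0
pred (319, 216) bbox [305 210  26  23 365] cent [317.9260274  222.48219178]
rows [(210, 311, 324), (213, 310, 326), (216, 308, 328), (219, 306, 329), (222, 306, 330), (225, 308, 328), (228, 309, 326), (231, 311, 325)]
now [ 0.5087 -0.0647  0.1995] yaw 96.66 t 24.18 -> tx 45.1 ty -0.5 tz -0.5 turn 0.2
```

```bash
cat > tri.py <<'E'
from h import *
import pickle
obs=[(pickle.load(open('n1.pkl','rb')),318,82.8),(pickle.load(open('n2.pkl','rb')),318,221)]
A=np.zeros((3,3));b=np.zeros(3)
for c,u,v in obs:
    e,r=ray(c,u,v); M=np.eye(3)-np.outer(r,r); A+=M;b+=M@e
S=np.linalg.solve(A,b); print('wrist tri',S)
for z in (.058,.062,.066): print(z,[np.round(onz(c,u,v,z),4) for c,u,v in obs])
for n in ('top','scene'):
    for z in (.058,.062,.066):
        P=onz(obs[1][0],318,221,z); print(n,z,proj(cal(n),P), proj(cal(n),P+np.array([-.12,.993,0])*.022*.4226+np.array([0,0,.022*.906])))
E
python3 tri.py
```

```text
wrist tri [ 0.50149728 -0.04781336  0.06655225]
0.058 [array([ 0.5011, -0.0465,  0.058 ]), array([ 0.5017, -0.0496,  0.058 ])]
0.062 [array([ 0.5013, -0.0471,  0.062 ]), array([ 0.5017, -0.0487,  0.062 ])]
0.066 [array([ 0.5014, -0.0477,  0.066 ]), array([ 0.5016, -0.0479,  0.066 ])]
top 0.058 (np.float64(288.07205546147554), np.float64(262.5376299518179)) (np.float64(282.41468059662793), np.float64(262.37954954372447))
top 0.062 (np.float64(287.5549813753701), np.float64(262.4183290450755)) (np.float64(281.8644419616029), np.float64(262.2572060751327))
top 0.066 (np.float64(287.033818752124), np.float64(262.2980848595764)) (np.float64(281.30976436291434), np.float64(262.13387566751015))
scene 0.058 (np.float64(325.6626414354861), np.float64(282.3360051636121)) (np.float64(322.18470612780783), np.float64(276.7045731932798))
scene 0.062 (np.float64(325.3561308069522), np.float64(280.8775925125212)) (np.float64(321.85753413147916), np.float64(275.1902711775223))
scene 0.066 (np.float64(325.04729358931814), np.float64(279.4081369380604)) (np.float64(321.527814667834), np.float64(273.66421747558013))
```

```bash
python3 -m jog '[{"tx":10,"ty":0,"tz":0,"turn":0},{"tx":30,"ty":-2,"tz":0,"turn":0},{"tx":50,"ty":-4,"tz":5,"turn":0},{"tx":66,"ty":-5,"tz":20,"turn":0},{"tx":66,"ty":-5,"tz":35,"turn":0},{"tx":66,"ty":-5,"tz":40,"turn":0},{"tx":66,"ty":-5,"tz":40,"turn":0},{"tx":66,"ty":-5,"tz":40,"turn":0}]' 0 40
python3 - <<'E'
from h import *
go(.4958,-.0001,.1586,96.7)
im,c=snap('scene','s9.png'); p=ctrl.read_state()['eef_pos']; np.save('s9p.npy',p)
tx=np.array([-.117,.993,0]); ax=tx*.4226+np.array([0,0,.906]); m=p-tx*.0295-np.array([0,0,.0538])
for k in (0,10,20,35,43,65,88): print(k,np.round(proj(c,m+ax*k/1000),1))
u,v=map(int,proj(c,m)); 
a=cv2.cvtColor(im,cv2.COLOR_RGB2GRAY); b=cv2.cvtColor(cv2.imread('pics/scene0.png'),cv2.COLOR_BGR2GRAY)
h=cv2.cvtColor(im,cv2.COLOR_RGB2HSV)
for y in range(v-44,v+10,2): print(y,u-30,' '.join('%3d'%x for x in a[y,u-30:u+44:2]),)
E
```

```text
time: 24.85
eef_pos: [0.4961, 0.0008, 0.1597]
orientation: [-180.0, 0.0, 96.7]
force: [0.3, 0.5, -1.9]
opening: 0.0235
finger_force: 40.0
now [0.4961 0.0008 0.1597] yaw 96.68 t 24.85 -> tx -0.8 ty -0.4 tz 1.1 turn -0.0
0 [317.2 267.4]
10 [315.5 264.5]
20 [313.7 261.6]
35 [310.9 257.1]
43 [309.4 254.7]
65 [305.1 247.7]
88 [300.4 240. ]
223 287  84 153 154 157  13  28  34  17  93  89 131 156 151 144 146 146 148 144  67  67  85  87 157 150 154 151 146 147 145 141 142 150 146 144 151 143 128
225 287  86 159 153 159  15  36  25  25  77  81 144 153 151 146 144 142 143 175  70  90 102  55 155 151 154 152 148 145 147 147 141 146 147 140 137 134 134
227 287  86 157 151 162  14  38  30  29  86  84 144 154 152 142 147 141 143 183  69  83 189 198 150 154 149 152  88 118 143 145 145 143 147 132 133 136 138
229 287 113 150 152 158  38  35  29  25  86  86 139 155 151 148 149 144 147 160  76  77  92 177 150 152 146 129  53 148 143 142 145 146 136 135 139 142 141
231 287 134 149 149 160  27  27  30  30  78  81 124 154 154 148 144 144 145 133  77  82  77  93 156 154 148 138 143 147 145 132 127 128 132
[... 2748 characters left out ...]
 147 161 200 255 255 255 117  99 134 130 123 130 125 122 124 127 129 130 125
269 287 111 117 122 124 115 112 112 113 120 108 104 120 125 132 121 126 130 124 129 217 254 251 251 252 254 245 130 126 126 122 124 129 137 133 136 132 127
271 287 109 117 120 114 113 116 121 120 103 237 255 126 116 116 124 128 125 128 113 255 251 251 250 250 250 252 254 204 110 117 112 113 137 135 141 134 123
273 287 112 114 113 117 121 128 114  93 244 254 247 188 121 114 122 118 129 132 176 207 233 250 250 249 249 249 249 255 254 158 106 118 116 118 131 123 123
275 287 106 113 125 127 127 113 126 255 253 249 251 255 247 122 122 114 117 140 174 173 186 197 242 249 249 249 250 249 253 252 247 117 108 117 115 119 122
```

Run:
```python
from h import *
im=cv2.imread('pics/s9.png'); h=cv2.cvtColor(im,cv2.COLOR_BGR2HSV); u,v=317,267
for y in range(243,296,2): print(y,287,''.join('#' if s>150 else ('+' if s>70 else ('o' if k>185 else ('.' if k>100 else ' '))) for s,k in zip(h[y,287:350,1],h[y,287:350,2])))
```

```text
243 287 ##.................................+###########################
245 287 ##...... .......... ...............++##########################
247 287 ##+.....            ...............oooo.########ooo+###########
249 287 ##+..... +           ..............oooo.######ooooooooo########
251 287 ####....   ........................oo..++ooooooooooooooooooo###
253 287 #####... ++  .      ...............ooo..ooooooooooooooooooo.###
255 287 ######+.. .ooo..... ..............oooo.oooooooooooo..ooo....###
257 287 #########+ooooo. ................oooo..ooooooooo............###
259 287 ##########oooooo.    ..........ooooo...ooooooo...+#+........###
261 287 ##########.ooooooo..........ooooooo....oooo....+###........+###
263 287 ###########.oooooooo......ooooooo....oooo........+#........+###
265 287 ############+oooooooooooooooooo...........oo...............+###
267 287 ##############...oooooooooo............ooooooooo...........+###
269 287 #################+....................oooooooooooooo........+##
271 287 ###############+..oooo...............oooooooooooooooooo........
273 287 #############..oooooooo.............+##+oooooooooooooooooo.....
275 287 ##########+..oooooooooooo........+++#######ooooooooooooooooooo.
277 287 ########..oooooooooooooo...oooooo############+ooooooooooooooooo
279 287 #####+..ooooooooooooo...oooooooo+############oooooooooooooooooo
281 287 ###..oooooooooooooo...oooooooooo#############oooooooooooooooooo
283 287 .+.ooooooooooooo...ooooooooooooo+############ooo.oooooooooooo..
285 287 oooooooooooooo...oooooooooooooo.ooo+######+oooo.oooooooooo.....
287 287 ooooooooooo...ooooooooooooooooooooooo.+ooooo...ooooooooo.......
289 287 ooooooooo...oooooooooooooooooooooooooooo...ooooooooooo.........
291 287 oooooo....oooooooooooooooooooooooooooooooooooooooooo...........
293 287 oooo.....oooooooooooooooooooooooooooooooooooooooo..............
295 287 ooo.........ooooooooooooooooooooooooooooooooooo................
```

```bash
python3 -m jog '[{"tx":-2,"ty":0,"tz":4,"turn":0},{"tx":-4,"ty":0,"tz":9,"turn":0},{"tx":-6,"ty":0,"tz":13,"turn":0},{"tx":-8,"ty":0,"tz":17,"turn":0},{"tx":-9.5,"ty":0,"tz":20,"turn":0},{"tx":-9.5,"ty":0,"tz":20,"turn":0},{"tx":-9.5,"ty":0,"tz":20,"turn":0}]' 0 50
python3 -m jog '[{"tx":-1,"ty":0,"tz":2,"turn":0},{"tx":-2,"ty":0,"tz":4,"turn":0},{"tx":-3,"ty":0,"tz":6,"turn":0},{"tx":-3,"ty":0,"tz":6,"turn":0},{"tx":-3,"ty":0,"tz":6,"turn":0}]' 0 50
```

```text
time: 25.48
eef_pos: [0.4968, -0.0084, 0.1391]
orientation: [-180.0, -0.0, 96.7]
force: [0.1, 0.6, -2.0]
opening: 0.0233
finger_force: 50.0
time: 25.9
eef_pos: [0.4976, -0.0115, 0.1335]
orientation: [180.0, 0.0, 96.7]
force: [0.3, -1.2, -1.8]
opening: 0.023
finger_force: 50.0
```

```bash
python3 -m jog '[{"tx":-1,"ty":0,"tz":2,"turn":0},{"tx":-2,"ty":0,"tz":4,"turn":0},{"tx":-2.5,"ty":0,"tz":5.5,"turn":0},{"tx":-2.5,"ty":0,"tz":5.5,"turn":0},{"tx":-2.5,"ty":0,"tz":5.5,"turn":0}]' 0 60
python3 -m jog '[{"tx":-0.5,"ty":0,"tz":1,"turn":0},{"tx":-1,"ty":0,"tz":2,"turn":0},{"tx":-1.3,"ty":0,"tz":3,"turn":0},{"tx":-1.3,"ty":0,"tz":3,"turn":0},{"tx":-1.3,"ty":0,"tz":3,"turn":0}]' 0 60
```

```text
time: 26.32
eef_pos: [0.498, -0.0141, 0.128]
orientation: [180.0, 0.0, 96.7]
force: [4.1, -2.3, -3.0]
opening: 0.0236
finger_force: 60.0
time: 26.73
eef_pos: [0.4983, -0.015, 0.1258]
orientation: [179.9, 0.0, 96.7]
force: [-0.4, -0.5, 5.0]
opening: 0.0229
finger_force: 60.0
```

```bash
python3 -m jog '[{"tx":-0.4,"ty":0,"tz":1,"turn":0},{"tx":-0.9,"ty":0,"tz":2,"turn":0},{"tx":-1.4,"ty":0,"tz":3,"turn":0},{"tx":-1.4,"ty":0,"tz":3,"turn":0},{"tx":-1.4,"ty":0,"tz":3,"turn":0}]' 0 60
python3 -m jog '[{"tx":-0.4,"ty":0,"tz":1,"turn":0},{"tx":-0.9,"ty":0,"tz":2,"turn":0},{"tx":-1.4,"ty":0,"tz":3,"turn":0},{"tx":-1.4,"ty":0,"tz":3,"turn":0},{"tx":-1.4,"ty":0,"tz":3,"turn":0}]' 0 60
```

```text
time: 27.15
eef_pos: [0.4985, -0.016, 0.1235]
orientation: [179.9, -0.0, 96.7]
force: [-1.9, 2.1, 10.6]
opening: 0.0234
finger_force: 60.0
time: 27.57
eef_pos: [0.4986, -0.0176, 0.12]
orientation: [179.9, -0.0, 96.7]
force: [-1.3, 0.7, 6.1]
opening: 0.0233
finger_force: 60.0
```

```bash
python3 -m jog '[{"tx":-0.4,"ty":0,"tz":1,"turn":0},{"tx":-0.9,"ty":0,"tz":2,"turn":0},{"tx":-0.9,"ty":0,"tz":2,"turn":0},{"tx":-0.9,"ty":0,"tz":2,"turn":0}]' 0 60
python3 -m jog '[{"tx":-0.4,"ty":0,"tz":1,"turn":0},{"tx":-0.8,"ty":0,"tz":1.8,"turn":0},{"tx":-0.8,"ty":0,"tz":1.8,"turn":0},{"tx":-0.8,"ty":0,"tz":1.8,"turn":0}]' 0 60
```

```text
time: 27.9
eef_pos: [0.4989, -0.0179, 0.1195]
orientation: [180.0, -0.1, 96.7]
force: [-5.5, 6.0, 17.0]
opening: 0.023
finger_force: 60.0
time: 28.23
eef_pos: [0.4991, -0.0179, 0.1194]
orientation: [180.0, -0.2, 96.7]
force: [-11.2, 8.9, 28.7]
opening: 0.0233
finger_force: 60.0
```

```bash
python3 -m jog '[{"tx":0,"ty":-0.7,"tz":0,"turn":0},{"tx":0,"ty":-1.4,"tz":0,"turn":0},{"tx":0,"ty":-1.4,"tz":0,"turn":0},{"tx":0,"ty":-1.4,"tz":0,"turn":0}]' 0 60
python3 -c "
from h import *
s=ctrl.read_state(); print(s['force'],s['moment'],s['eef_pos'])"
```

```text
time: 28.57
eef_pos: [0.4987, -0.018, 0.1194]
orientation: [179.8, -0.2, 96.7]
force: [-6.1, 9.0, 25.3]
opening: 0.023
finger_force: 60.0
[-6.06105493  8.96674374 25.3385324 ] [ 1.40176581  1.30348569 -0.08546826] [ 0.49874261 -0.0180035   0.11941289]
```

```bash
python3 -m jog '[{"tx":0,"ty":-0.5,"tz":0,"turn":0},{"tx":0,"ty":-0.5,"tz":0,"turn":0},{"tx":0,"ty":-0.5,"tz":0,"turn":0},{"tx":0,"ty":-0.5,"tz":0,"turn":0},{"tx":0,"ty":-0.5,"tz":0,"turn":0},{"tx":0,"ty":-0.5,"tz":0,"turn":0}]' 0 60
python3 -c "
from h import *
print(ctrl.finish_job())"
```

```text
time: 29.07
eef_pos: [0.4986, -0.018, 0.1194]
orientation: [179.7, -0.2, 96.7]
force: [-4.5, 9.8, 24.1]
opening: 0.023
finger_force: 60.0
the job is handed in; nothing more can be done
None
```

I shut the keeper, snapped the coupler home on the tilted nipple and handed in at 29.1 s, still gripping at 60 N and pressing with about 25 N. No verdict came back: the snap shows only in force and travel (about 12.5 N falling to 8 N, then a hard stop after about 7.8 mm), I did not re-check the keeper after shutting it, and the coupler slipped out of the fingers once mid-run and was regrasped.

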